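Size a setting die on the stepped gauge

TASK

Take the setting die that stands alone in the small stall of the wooden tray and find its size on the stepped gauge: try its foot in each socket in turn, from the smallest on the lowest step upward, feeling gently and never forcing it down, until it enters. Leave it standing fully home in that first socket that takes it, flange flat on the step, and leave the two other dies, the thread cone, the jar and the hand tool where they are.

Things in the scene. Friction and masses are not known exactly. Their poses are not given: they have to be found in the camera images.
- gauge: stepped gauge, fixed: an aluminium deck with four steps in a row, each 62 mm (x) by 58 mm (y), a round blind socket in the middle of each, in a low steel base. Towards its +y the steps rise by 6 mm each and the sockets grow. Origin under its middle on the bench. A die has 1.5 mm play in its own socket; the next smaller is 3.5 mm too small. Home, its flange lies on the step, its centre 17 mm above the mouth
- deck (a joint): how far the gauge's deck is pushed down, m. The deck floats on springs: it stays up (0) below 5 N, also under a die's weight, then sinks 1 mm for each further 3 N; 6 mm and more means that the die is being forced
- socket1 (a point): the smallest: centre of the mouth of socket 1 of the gauge, 22 mm across and 15 mm deep with a small chamfer, in the flat top of its step, 38 mm above the bench while the deck is up
- socket2 (a point): centre of the mouth of socket 2 of the gauge, 27 mm across and 15 mm deep with a small chamfer, in the flat top of its step, 44 mm above the bench while the deck is up
- socket3 (a point): centre of the mouth of socket 3 of the gauge, 32 mm across and 15 mm deep with a small chamfer, in the flat top of its step, 50 mm above the bench while the deck is up
- socket4 (a point): the largest: centre of the mouth of socket 4 of the gauge, 37 mm across and 15 mm deep with a small chamfer, in the flat top of its step, 56 mm above the bench while the deck is up
- tray: wooden tray, fixed, 84 mm (its x) by 250 mm (its y), floor 6 mm thick, walls 20 mm high above the bench; a cross wall parts it into a small stall at its +y end, which holds one die, and a long stall, which holds the two others. Origin under its middle on the bench
- stall (a point): centre of the floor of the small stall, 6 mm above the bench; the die to be sized stands alone within 10 mm of it
- die_a_mid (a point): centre (half-way up, on the axis) of the die die_a, 29 mm above the underside of its foot and 11 mm above the top of its flange; z up
- die_b_mid (a point): centre (half-way up, on the axis) of the die die_b, 29 mm above the underside of its foot and 11 mm above the top of its flange; z up
- die_c_mid (a point): centre (half-way up, on the axis) of the die die_c, 29 mm above the underside of its foot and 11 mm above the top of its flange; z up
- die_a: one of three look-alike setting dies, turned steel, 0.22 kg give or take a quarter, 58 mm high, upright: a round foot 12 mm high with a small chamfer, above it a flange 47 mm across and 6 mm thick, then a stem 18 mm across and 40 mm high to hold it by. The feet measure 25.5, 30.5 and 35.5 mm across; which die has which is not known. Origin under the foot's middle, z up
- die_b: one of three look-alike setting dies, turned steel, 0.22 kg give or take a quarter, 58 mm high, upright: a round foot 12 mm high with a small chamfer, above it a flange 47 mm across and 6 mm thick, then a stem 18 mm across and 40 mm high to hold it by. The feet measure 25.5, 30.5 and 35.5 mm across; which die has which is not known. Origin under the foot's middle, z up
- die_c: one of three look-alike setting dies, turned steel, 0.22 kg give or take a quarter, 58 mm high, upright: a round foot 12 mm high with a small chamfer, above it a flange 47 mm across and 6 mm thick, then a stem 18 mm across and 40 mm high to hold it by. The feet measure 25.5, 30.5 and 35.5 mm across; which die has which is not known. Origin under the foot's middle, z up
- cone_top (a point): bystander: top of a cream cone of thread standing upright, 88 mm high and 64 mm across at its foot
- jar: bystander: glass jar 65 mm high, 56 mm across; origin at its underside
- awl_grip (a point): bystander: lying hand tool, 160 mm long; middle of its handle

How it is judged:
By the outcome, as a careful person would: the job done as asked, in the order asked, and still so for the second after the job is handed in, with the robot touching nothing.
It also fails if it takes over 72 s, if anything falls off the work surface, if the arm or the gripper's body presses on something with over 40 N, if the wrist force passes 120 N, or if a joint passes its speed limit or range.

ROBOT

A 7-joint arm with a two-finger parallel gripper is mounted at the origin on the work surface. World frame = base frame: x ahead of the robot, y to its left, z up, the work surface at z = 0. Lengths are in m, angles in rad, forces in N, time in s.
With the tool pointing down it reaches from about 0.425 to 0.925 m from the base axis. Payload 6.8 kg.
Tool frame: the origin (TCP) lies on the front face of the gripper's body, between the roots of the fingers; the fingertips stand 73 mm ahead of it and the grasp point (between the pads) lies 54 mm ahead of it (env.nose_length is the distance from the TCP to the fingertips, in m); z points along the fingers, y is the line along which they close (so a half turn about z gives the same grasp; the last joint's range is limited). The gripper opens to 85 mm and grips with 20 to 120 N. Pads are 22 mm wide; open, the fingers measure 114 mm over their backs; the gripper's body (76 mm by 85 mm) begins 54 mm behind the grasp point. The pads swing forward as they close: fully open they stand 13 mm farther back than shut.
Start: joints at [-1.294, 0.477, 0.022, 1.555, -0.011, 1.109, -0.083], TCP at [0.253, 0.626, 0.304] pointing down, gripper open.
Joint ranges: [-2.96, 2.96], [-0.34, 2.1], [-1.41, 1.46], [0.24, 2.44], [-1.37, 4.51], [0.17, 1.92], [-2.96, 2.96]. Speed limits (rad/s): [2.39, 2.39, 3.14, 3.14, 3.14, 3.14, 3.14].

INTERFACE

Orientations are given as a unit quaternion [w, x, y, z].
In Python, from cell import env, kin, camera, calibration, job gives the robot as it stands. The module is installed in compiled form; this text tells all that it offers. Calls block until the motion is done:
- env.reach(position, orientation): joint-space move of the TCP to a pose.
- env.movel(position, velocity=0.15, rot=None, stop_force=None): straight line of the TCP; rot=None keeps the orientation; velocity is the mean speed in m/s. With stop_force (N) it stops when the force on the tool has changed by that much, and returns True; else False.
- env.goto_joints(angles): joint-space move.
- env.grip(opening, f_grip=None): finger opening in m; f_grip is the grip in N (None keeps the last); returns when the fingers have stopped.
- env.dwell(seconds).
- kin.inverse_kinematics(position, orientation): joint angles nearest the present ones, or None.
- env.get_state(): the state.
- camera(name): name is "scene" or "top" or "wrist"; returns (picture, depth): 480x640x3 uint8, blue, green, red; 480x640 float32, m along the optical axis (not along the pixel's ray), 0 where there is no reading.
- calibration(name): a dict with "fx", "fy", "cx", "cy" (pixels), "rvec" (rotation vector, rad) and "tvec" (3), from world to camera coordinates, as OpenCV has them. Camera axes: x right, y down, z forward; pixel columns grow to the right and rows downward; lengths in m; the calibration is good to about 2 mm. A picture is of the moment at which its call begins: read the wrist's pose just before it. calibration takes no time and is no camera call; for the wrist camera it gives the pose at the moment of the call.
A pose or a line that the arm cannot do raises env.PlanningError and nothing moves.
- job.job_done(): hands the job in; it is judged then, once.
The state is a dict: "time": time; "qpos": joint angles; "joint_velocities": joint speeds; "joint_torque": joint torques, N m; "tcp_pos": TCP position; "orientation": TCP orientation; "force": force on the tool from outside, world axes, zero at the start; "torque": the same for the moment, N m; "opening": finger opening in m; "gripper_force": force on a finger pad.
Only numpy, scipy, OpenCV 4.12 (cv2) and the standard library are available. Lean on these libraries where they do the work, as an engineer would, in place of code of your own. Each camera call takes 0.05 s, during which the arm holds its last target. There are 200 camera calls.

## Working session

There is one attempt and no reset: what is moved stays moved. The work goes in short steps, each a Python script; the robot and the scene stay as the last script left them, time stands still between calls to the robot, and variables do not carry over. Pictures are saved under pics/ and viewed, at most 10 in all, crops included, and the job is handed in when it is done.

```bash
mkdir -p pics
cat > h.py <<'E'
import numpy as np, cv2
from cell import env, kin, camera, calibration, job
def snap(n,f=None):
    c=calibration(n); p,d=camera(n)
    if f: cv2.imwrite('pics/'+f,p); np.savez('pics/'+f+'.npz',d=d,p=p,**{k:np.array(v) for k,v in c.items()})
    return p,d,c
def world(c,d):
    v,u=np.mgrid[0:480,0:640]; R=cv2.Rodrigues(np.array(c['rvec'],float))[0]
    P=np.stack([(u-c['cx'])/c['fx']*d,(v-c['cy'])/c['fy']*d,d],-1)
    return (P-np.array(c['tvec']).ravel())@R
E
python3 - <<'E'
from h import *
for n in ('top','scene'):
    p,d,c=snap(n,n+'0.png'); W=world(c,d); print(n,W[240,320],c['tvec'])
s=env.get_state(); print(s['time'],s['orientation'],s['force'])
E
```

```text
top [ 0.63452978 -0.00317361 -0.00154734] [0.02124799 0.62829688 1.08070802]
scene [0.52165156 0.04414993 0.00068617] [-0.29722003 -0.31944905  1.38686035]
0.1 [-9.16339689e-05  1.91209211e-01  9.81548975e-01 -7.99558852e-04] [ 0.63310013 -0.07995626 -0.53410829]
```

View pics/top0.png

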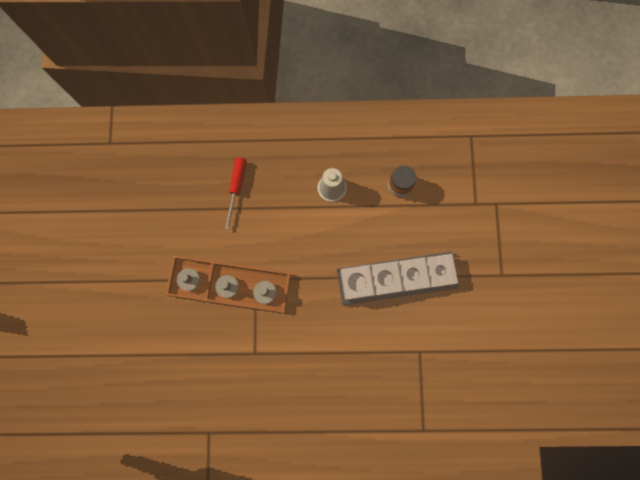

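View pics/scene0.png

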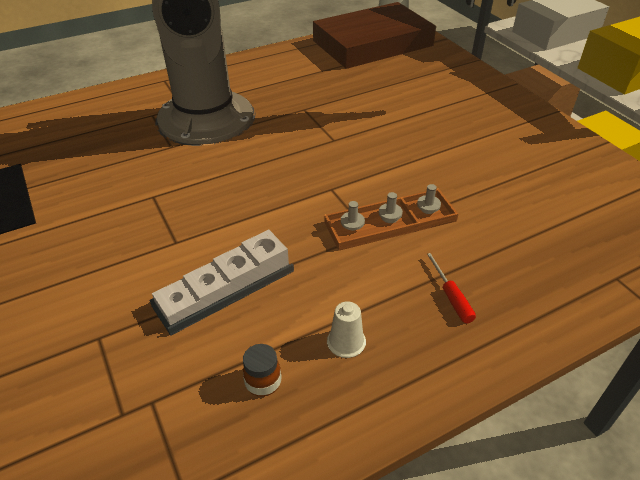

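The die to size is the leftmost, in the small stall at (188,280) in the top picture. The sockets run from the smallest at (441,270) to the largest at (358,282). Next I'll get rough positions and move in for wrist looks.

```bash
cat >> h.py <<'E'
def ray(c,u,v,z):
    R=cv2.Rodrigues(np.array(c['rvec'],float))[0]; o=-R.T@np.array(c['tvec'],float).ravel()
    r=R.T@np.array([(u-c['cx'])/c['fx'],(v-c['cy'])/c['fy'],1]); return o+r*(z-o[2])/r[2]
def quat(th):  # tool down, closing line (tool y) along world angle th
    f=(th+np.pi/2)/2; return np.array([0,np.cos(f),np.sin(f),0])
E
python3 - <<'E'
from h import *
p,d,c=snap('top')
for n,u,v,z in [('die',188,280,.024),('s1',441,270,.038),('s2',414,275,.044),('s3',387,279,.05),('s4',359,283,.056),
  ('tr',176,257,.02),('tr2',291,274,.02)]: print(n,ray(c,u,v,z).round(4))
a=ray(c,176,257,.02);b=ray(c,291,274,.02); e=(a-b)[:2]; tx=np.arctan2(e[1],e[0])-np.pi/2; print('tray x ang',tx)
D=ray(c,188,280,.024)
for th in (tx,tx+np.pi):
    q=kin.inverse_kinematics([D[0],D[1],.25],quat(th)); print(th,q)
q0=env.get_state()['qpos']
best=min((tx,tx+np.pi,tx-np.pi),key=lambda t:9 if (k:=kin.inverse_kinematics([D[0],D[1],.25],quat(t))) is None else np.abs(np.array(k)-q0).max())
env.reach([D[0],D[1],.25],quat(best)); print('th',best,env.get_state()['time'],env.get_state()['qpos'])
p,d,c=snap('wrist','w1.png'); W=world(c,d); print(c)
E
```

```text
die [0.549  0.2734 0.024 ]
s1 [ 0.5605 -0.2502  0.038 ]
s2 [ 0.5503 -0.1938  0.044 ]
s3 [ 0.5422 -0.1381  0.05  ]
s4 [ 0.5342 -0.0809  0.056 ]
tr [0.5987 0.3015 0.02  ]
tr2 [0.559  0.0583 0.02  ]
tray x ang -0.161668845768286
-0.161668845768286 [-0.88150118  0.45519118  0.42493973  1.7845489  -0.22476062  0.94967418
 -0.52485878]
2.979923807821507 [-0.41369518  0.43920633 -0.19762582  1.75083978  0.10198515  0.96151108
  2.32843948]
th -0.161668845768286 1.8417 [-0.88308694  0.45529845  0.42268689  1.78378703 -0.22502679  0.9497145
 -0.52466712]
{'fx': 359.51595959458376, 'fy': 359.51595959458376, 'cx': 311.9346673084548, 'cy': 237.31945738109292, 'rvec': array([-2.81181295,  0.22304961,  0.03655674]), 'tvec': array([-0.49734868,  0.31610475,  0.44243983])}
```

View pics/w1.png

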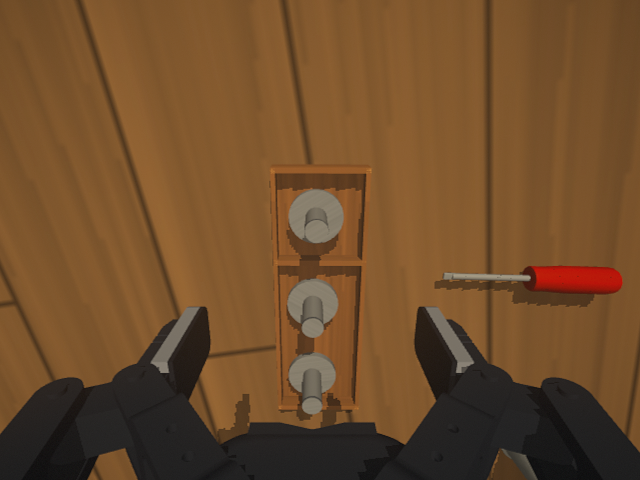

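The wrist view shows the target die in the small stall at the top: flange about (316,216), stem top about (317,231). I'll fit the flange circle from depth, then look at the gauge with the same tool orientation.

```bash
cat >> h.py <<'E'
def circ(c,mask,z):
    "fit an ellipse to the mask's outer contour, return world centre on plane z via a circle fit of contour points"
    cs,_=cv2.findContours(mask.astype(np.uint8),cv2.RETR_EXTERNAL,cv2.CHAIN_APPROX_NONE); k=max(cs,key=len)[:,0]
    P=np.array([ray(c,u,v,z) for u,v in k]); return cfit(P)
def cfit(P):
    from scipy.optimize import least_squares
    m=P[:,:2].mean(0); r=least_squares(lambda x:np.hypot(P[:,0]-x[0],P[:,1]-x[1])-x[2],[*m,.02],loss='soft_l1',f_scale=.0005)
    return r.x,np.abs(r.fun).mean()
E
python3 - <<'E'
from h import *
f=np.load('pics/w1.png.npz'); c={k:f[k] for k in ('fx','fy','cx','cy','rvec','tvec')}; W=world(c,f['d'])
roi=np.zeros((480,640),bool); roi[175:258,280:360]=1
z=W[...,2]
print(np.histogram(z[roi],bins=np.arange(-.005,.08,.004)))
fl=roi&(abs(z-.024)<.004); print('flange',ray(c,316,216,.024),circ(c,fl|(roi&(z>.0265)&(z<.03)),.024),W[fl].mean(0))
st=roi&(abs(z-.064)<.003); print('stem',W[st].mean(0),st.sum(),circ(c,st,.064))
# tcp vs camera
R=cv2.Rodrigues(c['rvec'])[0]; print('cam pos',-R.T@c['tvec'],'axis',R[2],env.get_state()['tcp_pos'])
th=-0.161668845768286
env.reach([.547,-.165,.27],quat(th)); print(env.get_state()['time'],env.get_state()['tcp_pos'],env.get_state()['qpos'])
snap('wrist','w2.png')
E
```

```text
(array([   0,    0, 4028,  180,   57,   15,  373, 1277,   24,   23,   27,
         23,   30,   27,   31,   29,  138,  334,    0,    0,    0]), array([-0.005, -0.001,  0.003,  0.007,  0.011,  0.015,  0.019,  0.023,
        0.027,  0.031,  0.035,  0.039,  0.043,  0.047,  0.051,  0.055,
        0.059,  0.063,  0.067,  0.071,  0.075,  0.079]))
flange [0.55137054 0.27686078 0.024     ] (array([0.55062365, 0.27648874, 0.02275713]), np.float64(0.0036410679830708964)) [0.55102467 0.27998769 0.02358503]
stem [0.55060194 0.27628348 0.06345414] 463 (array([0.55060365, 0.27636995, 0.00892375]), np.float64(0.00019089184543297444))
cam pos [0.56055985 0.35584624 0.31965143] axis [-0.050103   -0.3122296  -0.94868455] [0.54826438 0.27553664 0.24997717]
3.5083 [ 0.54763852 -0.16340476  0.26983466] [-0.29159552  0.38875468  0.60792976  1.87434408 -0.26814212  0.96028323
  0.27757048]
```

View pics/w2.png

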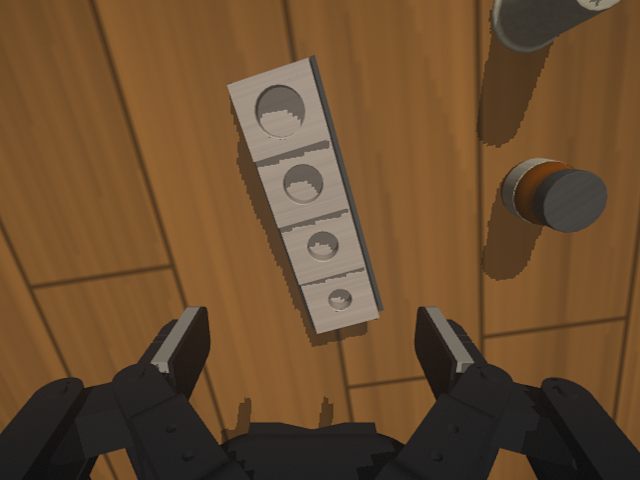

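The wrist picture shows the four sockets at about (280,111), (303,183), (323,246) and (340,299), largest to smallest. I'll fit the mouth circles from depth.

Run:
```python
from h import *
f=np.load('pics/w2.png.npz'); c={k:f[k] for k in ('fx','fy','cx','cy','rvec','tvec')}; W=world(c,f['d']); z=W[...,2]
C=[]
for i,(u,v,r) in enumerate([(340,299,18),(323,246,23),(303,183,28),(280,111,34)]):
    h=.038+.006*i
    vv,uu=np.mgrid[:480,:640]; roi=np.hypot(uu-u,vv-v)<r
    zs=np.median(z[roi&(z>h-.004)]); 
    best,e=circ(c,roi&(z<zs-.0015),h); C.append(best)
    print(i+1,ray(c,u,v,h).round(4),best.round(4),e.round(5),'step z',zs)
C=np.array(C); 
d=np.polyfit(range(4),C[:,:2],1); print(d, C[:,:2]-np.outer(range(4),d[0])-d[1], np.linalg.norm(d[0]), np.arctan2(d[0][1],d[0][0]))
print(env.get_state()['tcp_pos'],env.get_state()['time'],env.get_state()['force'])
for n in range(4):
  print(kin.inverse_kinematics([*C[n,:2],.13],quat(-.1617)))
```

```text
1 [ 0.5603 -0.2469  0.038 ] [ 0.5594 -0.247   0.0102] 0.00033 step z 0.03748876060338985
2 [ 0.5526 -0.1899  0.044 ] [ 0.5518 -0.1897  0.0129] 0.00031 step z 0.043496675726717095
3 [ 0.5449 -0.1317  0.05  ] [ 0.5441 -0.1327  0.0155] 0.00024 step z 0.04957091422650501
4 [ 0.5373 -0.075   0.056 ] [ 0.5365 -0.0755  0.018 ] 0.00018 step z 0.05560507659429419
[[-0.0076527   0.0571312 ]
 [ 0.5594336  -0.24692499]] [[-1.19339696e-05 -5.25049547e-05]
 [ 3.62860179e-05  8.80593471e-05]
 [-3.67701270e-05 -1.86038301e-05]
 [ 1.24180787e-05 -1.69505623e-05]] 0.05764146291558248 1.7039533176215738
[ 0.54765317 -0.16334594  0.26981133] 3.5583 [-0.31616266 -0.09570782  0.1718394 ]
[-0.06153701  0.64095038  0.51596642  1.86900023 -0.4483328   0.74858844
  0.54228574]
[-0.15235325  0.60115102  0.50381031  1.93694581 -0.4317148   0.71095368
  0.4484962 ]
[-0.24831247  0.56792425  0.49267551  1.99261356 -0.4164983   0.68008201
  0.34624958]
[-0.34922319  0.54194368  0.48233544  2.03508849 -0.40286843  0.65637833
  0.23633574]
```

```bash
cat >> h.py <<'E'
TH=-0.161668845768286; Q=quat(TH)
def go(p,v=.15,tol=.0004,n=3):
    "straight move, then trim out the standing error"
    p=np.array(p,float); cmd=p.copy()
    for i in range(n):
        env.movel(cmd,velocity=v,rot=Q); env.dwell(.1); e=p-env.get_state()['tcp_pos']
        if np.abs(e).max()<tol: break
        cmd=cmd+e; v=.05
    return e
E
python3 - <<'E'
from h import *
env.reach([.5506,.2763,.19],Q); env.grip(.05,40); s=env.get_state(); print(s['time'],s['tcp_pos'],s['opening'])
print(go([.5506,.2763,.14]),env.get_state()['time'])
print(go([.5506,.2763,.105],v=.06),env.get_state()['time'])
p,d,c=snap('wrist','w3.png')
f0=np.array(env.get_state()['force'])
env.grip(.01,50); s=env.get_state(); print(s['time'],s['tcp_pos'],s['opening'],s['gripper_force'],s['force']-f0)
T=s['tcp_pos']
print(go([*T[:2],.165],v=.1),s['force'])
env.dwell(.2);s=env.get_state();print(s['time'],s['tcp_pos'],s['opening'],s['force']-f0,s['orientation'],Q)
snap('wrist','w4.png')
E
```

```text
5.6417 [0.55070503 0.27612316 0.19007891] 0.04992117534690008
[5.40404113e-05 9.76374587e-05 3.21485321e-04] 6.925
[-3.04650093e-04 -6.06844151e-05 -3.63090718e-04] 7.75
8.1917 [0.55076534 0.27639093 0.10529644] 0.01645638119603568 48.66445004940033 [0.132697   1.65732127 2.58908084]
[ 1.60995274e-05 -7.77637422e-05 -1.82626648e-04] [0.54215349 0.15744594 2.63870416]
9.9417 [0.55077025 0.2764596  0.16521222] 0.01654151707000388 [-0.75802974  1.22450558 -2.97975732] [-2.26611254e-05  7.61904034e-01  6.47689927e-01  1.99204473e-05] [0.         0.76189419 0.64770151 0.        ]
```

View pics/w4.png

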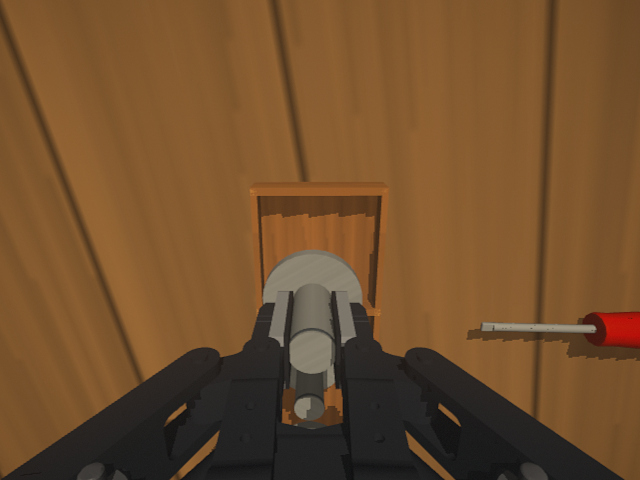

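The die is held and lifted, with the stem top at about (313,350) and the flange arc below it visible. I'll measure its offset from the TCP in the camera's view, for centring on the sockets.

Run:
```python
from h import *
T=env.get_state()['tcp_pos']
f=np.load('pics/w4.png.npz'); c={k:f[k] for k in ('fx','fy','cx','cy','rvec','tvec')}; W=world(c,f['d']); z=W[...,2]
roi=np.zeros((480,640),bool); roi[320:380,285:340]=1
st=roi&(abs(z-.1239)<.004); print(st.sum(),np.median(z[st]),W[st].mean(0)[:2]-T[:2]); b,e=circ(c,st,.1239); print('stem',b[:2]-T[:2],b[2],e)
r2=np.zeros((480,640),bool); r2[240:300,255:372]=1
fl=r2&(abs(z-.0839)<.004)
vs=[];
for u in range(270,358,2):
    k=np.where(fl[:,u])[0]
    if len(k): vs.append(ray(c,u,k[0],.0839))
P=np.array(vs); from scipy.optimize import least_squares
r=least_squares(lambda x:np.hypot(P[:,0]-x[0],P[:,1]-x[1])-.0235,P[:,:2].mean(0)-[0,.015],loss='soft_l1',f_scale=.0005)
print('flange',r.x-T[:2],np.abs(r.fun).mean(),np.median(z[fl]))
f=np.load('pics/w1.png.npz');
```

```text
2022 0.12339107110486724 [-0.00050268  0.00110593]
stem [-0.00060033  0.00088965] 0.010198521352243368 0.001506237947323579
flange [-0.00062419  0.00052761] 0.00017648564572674068 0.0834582601454533
```

```bash
cat >> h.py <<'E'
S=np.array([[.5594,-.2470],[.5518,-.1897],[.5441,-.1327],[.5365,-.0755]]); OFF=np.array([-.0006,.0006]); FOOT=.0993
def feel(i,dx=(0,0),clear=.004,stop=3.0):
    "lower the foot onto socket i+1; returns how far the foot is below the mouth (m)"
    xy=S[i]-OFF+np.array(dx); m=.038+.006*i+FOOT
    go([*xy,m+clear],v=.1,n=3)
    cmd=np.array(env.get_state()['tcp_pos']); cmd[:2]=xy*1.0
    hit=env.movel([*xy,m-.007],velocity=.015,rot=Q,stop_force=stop); s=env.get_state()
    print(i+1,np.round(dx,4),'hit',hit,'depth mm',round((m-s['tcp_pos'][2])*1e3,2),'xyerr',np.round((s['tcp_pos'][:2]-xy)*1e3,2),'F',np.round(s['force'],1),'t',round(s['time'],1))
    return hit,m-s['tcp_pos'][2]
def lift(z=.185):
    T=env.get_state()['tcp_pos']; env.movel([T[0],T[1],z],velocity=.1,rot=Q)
E
python3 - <<'E'
from h import *
lift(.19); x=S[0]-OFF
env.movel([*x,.19],velocity=.25,rot=Q); print(env.get_state()['time'])
h,d=feel(0)
lift()
if h and d<.003: h,d=feel(1)
snap('wrist','w5.png')
E
```

```text
12.6417
1 [0 0] hit True depth mm 0.57 xyerr [ 0.04 -0.06] F [-0.4  0.3  4.6] t 14.5
2 [0 0] hit True depth mm 0.63 xyerr [0.1  0.07] F [-0.1 -0.3  4. ] t 17.2
```

View pics/w5.png

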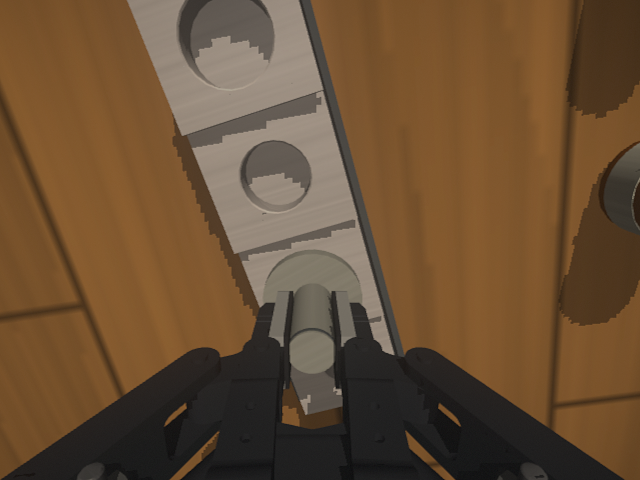

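Both tries stopped at the mouth. In this view sockets 3 (276,176) and 4 (226,42) show close up beside the held die, so I'll check the alignment over socket 2 by extrapolating from them.

Run:
```python
from h import *
f=np.load('pics/w5.png.npz'); c={k:f[k] for k in ('fx','fy','cx','cy','rvec','tvec')}; W=world(c,f['d']); z=W[...,2]; T=env.get_state()['tcp_pos']
C=[]
vv,uu=np.mgrid[:480,:640]
for u,v,r,h in [(276,176,43,.05),(226,42,56,.056)]:
    roi=np.hypot(uu-u,vv-v)<r; zs=np.median(z[roi&(z>h-.004)])
    b,e=circ(c,roi&(z<zs-.0015),h); C.append(b[:2]); print(b,e,zs)
u=(C[1]-C[0])/np.linalg.norm(C[1]-C[0])
print('socket2 via s3,s4',C[0]-.058*u,' via old dir',C[0]+S[1]-S[2])
zf=.044+.018
r2=np.zeros((480,640),bool); r2[245:300,260:368]=1
print(np.median(z[255:285,300:325]))
fl=r2&(abs(z-zf)<.004); P=[]
for x in range(272,356,2):
    k=np.where(fl[:,x])[0]
    if len(k): P.append(ray(c,x,k[0],zf))
P=np.array(P); from scipy.optimize import least_squares
r=least_squares(lambda x:np.hypot(P[:,0]-x[0],P[:,1]-x[1])-.0235,P[:,:2].mean(0)-[0,.015],loss='soft_l1',f_scale=.0005)
print('die',r.x,'tcp',T[:2],'off',r.x-T[:2])
```

```text
[ 0.5445081  -0.13266625  0.01547733] 0.00014314049547590592 0.04893407064658433
[ 0.53676611 -0.07667662  0.017554  ] 0.0008432905191407008 0.054945161077802056
socket2 via s3,s4 [ 0.55245248 -0.19011959]  via old dir [ 0.5522081  -0.18966625]
0.061061430172955636
die [ 0.55198291 -0.18960356] tcp [ 0.5525215  -0.19020595] off [-0.00053859  0.00060239]
```

The die sits within 0.4 mm of socket 2's centre, so the refusal looks real. I'll confirm it with a few gentle offset probes, then go on to socket 3, and to 4 if 3 refuses it.

```bash
cat > t.py <<'E'
from h import *
import h
h.S=S+[.0003,-.0001]
def up(i):
    T=env.get_state()['tcp_pos']; env.movel([T[0],T[1],.038+.006*i+FOOT+.002],velocity=.05,rot=Q)
def attempt(i,offs):
    for o in offs:
        hit,d=feel(i,o,clear=.002)
        if d>.004: return True
        up(i)
    return False
E
python3 - <<'E'
from t import *
up(1)
a=.0007
R=[(a,0),(0,a),(-a,0),(0,-a)]
if not attempt(1,R):
    lift(); x=h.S[2]-OFF; env.movel([*x,.185],velocity=.15,rot=Q)
    print('s3',attempt(2,[(0,0)]+R))
print(env.get_state()['time'])
E
```

```text
2 [0.0007 0.    ] hit True depth mm 0.51 xyerr [ 0.1  -0.04] F [ 0.5 -0.6  4.1] t 18.2
2 [0.     0.0007] hit True depth mm 0.5 xyerr [ 0.13 -0.08] F [ 0.6 -0.4  4. ] t 19.1
2 [-0.0007  0.    ] hit True depth mm 0.46 xyerr [ 0.18 -0.04] F [ 0.5 -0.3  3.7] t 20.0
2 [ 0.     -0.0007] hit True depth mm 0.51 xyerr [ 0.13 -0.01] F [-0.3  0.6  4.4] t 20.9
3 [0 0] hit False depth mm 7.0 xyerr [ 0.01 -0.04] F [-0.7  0.2 -2.4] t 24.3
s3 True
24.3
```

It enters socket 3. Now I'll lower it home, release and retreat.

Run:
```python
from t import *
m=.05+FOOT; xy=h.S[2]-OFF
hit=env.movel([*xy,m-.014],velocity=.02,rot=Q,stop_force=2.5); s=env.get_state(); print(hit,'depth mm',(m-s['tcp_pos'][2])*1e3,s['force'],s['time'])
if hit and m-s['tcp_pos'][2]>.011:
    env.grip(.045); s=env.get_state(); print(s['opening'],s['force'])
    T=s['tcp_pos']; env.movel([T[0],T[1],.25],velocity=.12,rot=Q); env.movel([T[0]-.0,T[1]-.04,.28],velocity=.15,rot=Q)
    p,d,c=snap('wrist','w6.png'); W=world(c,d); z=W[...,2]
    cv2.imwrite('pics/scene6.png',cv2.resize(snap('scene','s6.png')[0][150:400,100:500],(800,500)))
    st=abs(z-.096)<.004; n,l,ss,ce=cv2.connectedComponentsWithStats(st.astype(np.uint8)); k=1+np.argmax(ss[1:,4]); print('stem top',W[l==k].mean(0),np.median(z[l==k]),ss[k,4])
    print(env.get_state()['time'])
```

```text
True depth mm 12.667268102546759 [ 0.56904261 -0.16128416  3.71934239] 24.6333
0.04530949735048075 [-0.01840528  0.85260406  0.86028858]
stem top [ 0.54457239 -0.13350877  0.09554035] 0.09556363495610093 532
26.7
```

View pics/scene6.png

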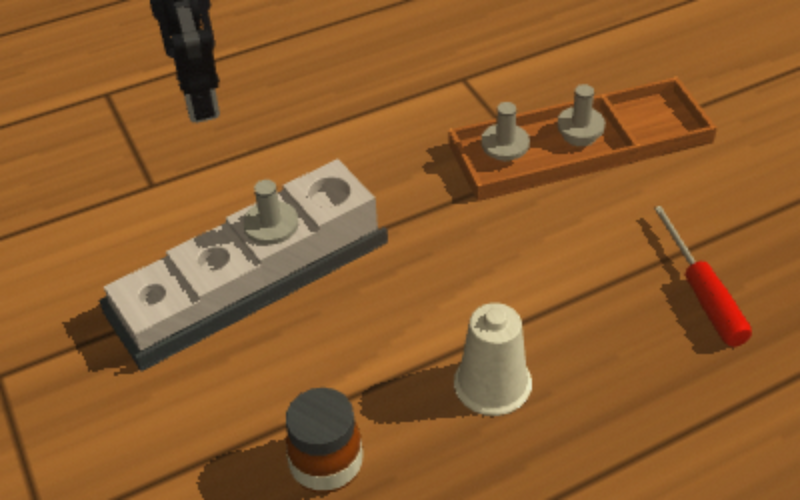

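View pics/w6.png

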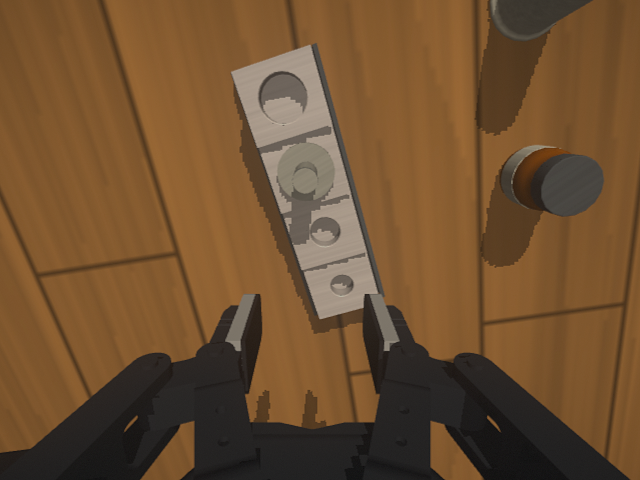

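The die stands upright and home in socket 3 (wrist picture about (305,172)). Its stem top is at 95.6 mm against 96 mm nominal, the other objects are where they were, and the gripper is clear.

```bash
python3 -c "
from h import *
env.dwell(.3); print(job.job_done())"
```

```text
the job is handed in; nothing more can be done
None
```

The die from the small stall was refused by sockets 1 and 2 and entered socket 3 (32 mm), where it now stands fully home with its flange on the step; the other objects were not touched, and the job was handed in at about 27 s.

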